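# Hang the nest box door on its two pintles

## Robot

A 6-joint arm with a two-finger parallel gripper is mounted at the origin on the work surface. World frame = base frame: x ahead of the robot, y to its left, z up, the work surface at z = 0. Lengths are in m, angles in rad, forces in N, time in s.
With the tool pointing down it reaches from about 0.425 to 0.95 m from the base axis. Payload 3.5 kg.
Tool frame: the origin (TCP) lies on the centre line of the jaws, within the pads' length; the fingertips stand 17 mm ahead of it and the grasp point (between the pads) lies 2 mm behind it; z points along the fingers, y is the line along which they close (so a half turn about z gives the same grasp; the last joint's range is limited). The gripper opens to 85 mm and grips with 20 to 120 N. Pads are 22 mm wide; open, the fingers measure 114 mm over their backs; the gripper's body (76 mm by 85 mm) begins 54 mm behind the grasp point. The pads swing forward as they close: fully open they stand 13 mm farther back than shut.
Start: joints at [0.974, 0.286, 1.577, -0, 1.279, -0.15], TCP at [0.292, 0.609, 0.248] pointing down, gripper open.
Joint ranges: [-2.77, 2.77], [-0.9, 2.22], [0.21, 2.48], [-1.53, 4.67], [0.24, 2.81], [-2.84, 2.84]. Speed limits (rad/s): [2.79, 2.79, 3.14, 3.14, 3.14, 3.14].

## Interface

Orientations are given as a unit quaternion [x, y, z, w].
In Python, from plant import ctrl gives the robot as it stands. The module is installed in compiled form; this text tells all that it offers.
- The arm moves only by the tool drive_tool, never from a script. Its argument "moves" is a list of rows, each a list of 3 entries, a list of its own where there are three numbers: the turn, a rotation vector about the tool's x, y, z in rad, then the shift along the tool's x, y, z in m, then the finger opening in m, from 0 to 0.0854. A call has 1 to 5 rows; each row shifts and turns the commanded pose from where the row before left it, along the tool's axes as they then stand; what a row does not reach is not made up. A row lasts 1/8 s, in which the tool goes at most 62.5 mm and 10.7 degrees, less where a joint would pass 70% of its speed; a pose out of reach is approached as far as the arm can. A call with a gripper value outside its range is refused whole. The fingers move at their own pace and stop on an object; "grip_force" is the grip in N (left out, the last holds). Time passes only in rows, so rows that do not move let the fingers close. It gives the time, the measured TCP pose, the force, the opening and the grip force at its end, in the units of the state.
- ctrl.get_state(): the state, without advancing time (a new reading comes with each control period).
- ctrl.read_camera(name): name is "scene" or "side" or "wrist"; returns a dict with "image" (480x640x3 uint8, red, green, blue), "fx", "fy", "cx", "cy" (pixels), "R" (3x3) and "t" (3): a world point X has camera coordinates R X + t. Camera axes: x right, y down, z forward; pixel columns grow to the right and rows downward; lengths in m; the calibration is good to about 2 mm. A picture is of the moment at which its call begins. There is no depth.
- ctrl.sign_off(): hands the job in; it is judged then, once.
The state is a dict: "time": time; "qpos": joint angles; "dq": joint speeds; "joint_efforts": joint torques, N m; "eef_pos": TCP position; "tcp_rot": TCP orientation; "contact_force": force on the tool from outside, world axes, zero at the start; "wrist_torque": the same for the moment, N m; "opening": opening from 0.0 (shut) to 1.0 (fully open); "finger_force": force on a finger pad.
Only numpy, scipy, OpenCV 4.12 (cv2) and the standard library are available. Lean on these libraries where they do the work, as an engineer would, in place of code of your own. Each camera call takes 0.05 s, during which the arm holds its last target. There are 200 camera calls.

## Task

Take the loose pine door out of the slotted rack and hang it on the green-roofed nest box: lower both of its knuckles over the two upright hinge pins together until it is fully home, without forcing it or letting it drop. Leave it hanging there by itself, upright and standing open roughly square to the front of the box, and leave everything else on the bench where it is.

Things in the scene. Friction and masses are not known exactly. Their poses are not given: they have to be found in the camera images.
- door: loose pine door panel, 100 wide (its x) x 14 thick (y) x 150 high (z) mm, 0.14 to 0.24 kg. Origin at the centre of the panel's underside, z up; it starts upright in one of the rack's two slots. Two steel knuckles stand off its +x edge; the opposite edge (x = -50) is plain. The dark round entrance hole is only painted: the panel is solid.
- knuckle_low (a point): centre of the bottom mouth of the door's lower knuckle (door x = 64, y = 0, z = 20 mm). Each knuckle is an upright open tube, outer diameter 17, bore 11, 25 mm long, both on one axis 14 mm off the panel's edge, joined to it by a strap 6 mm thick
- knuckle_high (a point): centre of the bottom mouth of the door's upper knuckle (door x = 64, y = 0, z = 105 mm), of the same shape as the lower
- nestbox: pine nest box with a green sloping roof, fixed. Origin at the centre of its underside, z up; its front faces its -x, at x = -65 mm; 160 mm wide (y), 315 mm high at the back. Near the front's -y side a steel hinge strip carries two fixed upright pins, one above the other on one vertical axis. Hung square to the front, the door's x lies along the box's x and its underside is 50 mm above the bench.
- eave (a point): middle of the roof's front edge, on its underside, box x = -159, z = 271 mm: the roof (200 mm wide, 14 thick) overhangs the front by 94 mm and rises to the back. A gripper pointing straight down has no room above the hung door; one leaning away from the front by 30 to 45 degrees, holding the top of the door near its free edge, has.
- pin_foot (a point): marked foot of the lower pin: box x = -83, y = -65, z = 70 mm. The strip has slotted holes, so the real pins (both together, tight) stand anywhere up to 9 mm from here along the box's y; x and z are true. Pins: 8 mm diameter, 28 long, the last 4 tapering to 5 mm across, on 15 mm collars whose tops, where the knuckles rest, are 70 and 155 mm above the bench.
- rack: plywood rack, fixed, 150 x 150 mm; origin at the centre of its underside, z up. Two slots 17 mm wide run along its x at y = -35 and +35 mm; slot floor 12 mm, tops of the slot walls 40 mm above the bench. The door stands in one, its knuckles to the rack's +x, a lower board in the other.
- board: pine offcut board 110 x 14 x 85 mm standing on edge in the rack's other slot, lower than the door; origin at the centre of its underside
- chisel: chisel with a wooden handle, 190 mm, lying flat; origin at its middle, x towards the tip
- mallet: hammer with a wooden handle, 240 mm, lying flat; origin at its middle, x towards the head
- sanding_block: cork sanding block 100 x 60 x 35 mm; origin at the centre of its underside
- glue: white glue bottle with a red cap, 56 mm across, 140 mm high, upright; origin at the centre of its underside
- pencil_cup: blue pencil cup, 72 mm across, 90 mm high; origin at the centre of its underside
- offcut: pine offcut 120 x 50 x 22 mm lying flat; origin at the centre of its underside
There are look-alikes about, which are no part of the job. Leave any red or yellow look-alike of the door alone.

How it is judged:
By the outcome, as a careful person would: the job done as asked, in the order asked, and still so for the second after the job is handed in, with the robot touching nothing.
It also fails if it takes over 48 s, if anything falls off the work surface, if the arm or the gripper's body presses on something with over 40 N, if the wrist force passes 120 N, or if a joint passes its speed limit or range.

## Working session

There is one attempt and no reset: what is moved stays moved. The work goes in short steps, Python scripts to look and compute and a tool call to move; the robot and the scene stay as the last step left them, time stands still between calls to the robot, and variables do not carry over. Pictures are saved under pics/ and viewed, at most 10 in all, crops included, and the job is handed in when it is done.

Besides the shell and the picture viewer there is one more tool, called after "Emit:" in YAML: its name, and indented under it one key for each argument. drive_tool: Moves the arm, as the interface text tells. Its arguments: {"type":"object","properties":{"moves":{"type":"array","items":{"type":"array"}},"grip_force":{"type":"number"}},"required":["moves"]}

```bash
mkdir -p pics; cat > h.py <<'E'
import numpy as np, cv2
from plant import ctrl
from scipy.spatial.transform import Rotation as Rn
def cam(n,save=None):
    c=ctrl.read_camera(n)
    c['R']=np.array(c['R']);c['t']=np.array(c['t'])
    if save: cv2.imwrite('pics/'+save,cv2.cvtColor(c['image'],cv2.COLOR_RGB2BGR)); np.savez('pics/'+save[:-4]+'.npz',**c)
    return c
def load(s): return dict(np.load('pics/'+s+'.npz'))
def ray(c,uv):
    d=np.array([(uv[0]-c['cx'])/c['fx'],(uv[1]-c['cy'])/c['fy'],1.]); d=c['R'].T@d
    return -c['R'].T@c['t'], d/np.linalg.norm(d)
def plane(c,uv,z):
    o,d=ray(c,uv); return o+d*(z-o[2])/d[2]
def tri(c1,u1,c2,u2):
    o1,d1=ray(c1,u1);o2,d2=ray(c2,u2)
    s=np.linalg.lstsq(np.stack([d1,-d2],1),o2-o1,rcond=None)[0]
    a=o1+d1*s[0];b=o2+d2*s[1]; return (a+b)/2,np.linalg.norm(a-b)
def proj(c,X):
    p=c['R']@np.array(X)+c['t']; return np.array([c['fx']*p[0]/p[2]+c['cx'],c['fy']*p[1]/p[2]+c['cy']])
E
python3 - <<'E'
from h import *
for n in('scene','side','wrist'):
    c=cam(n,n+'0.png'); print(n,-c['R'].T@c['t'],c['R'][2],c['fx'])
s=ctrl.get_state();print({k:np.round(v,3) for k,v in s.items()})
E
```

```text
scene [ 1.04157365 -0.99021767  1.23719949] [-0.36306227  0.55455849 -0.7487661 ] 566.4309974459096
side [-0.02826277 -0.99336472  1.21103094] [ 0.40012189  0.56307641 -0.7230819 ] 556.4745715438166
wrist [0.22012425 0.64244468 0.37264003] [ 0.27947693 -0.13650044 -0.95040006] 367.56513018230186
{'time': np.float64(0.15), 'qpos': array([ 0.974,  0.287,  1.578, -0.   ,  1.279, -0.15 ]), 'dq': array([ 0.001, -0.003, -0.007,  0.001, -0.002, -0.002]), 'joint_efforts': array([ 1.0000e-03, -4.0660e+01, -2.9314e+01, -0.0000e+00,  4.0000e-03,
        0.0000e+00]), 'eef_pos': array([0.291, 0.608, 0.247]), 'tcp_rot': array([ 0.222,  0.975, -0.001, -0.   ]), 'contact_force': array([-0.136, -0.251,  0.273]), 'wrist_torque': array([-0.03 , -0.01 ,  0.001]), 'finger_force': np.float64(0.0), 'opening': np.float64(0.997)}
```

View pics/scene0.png

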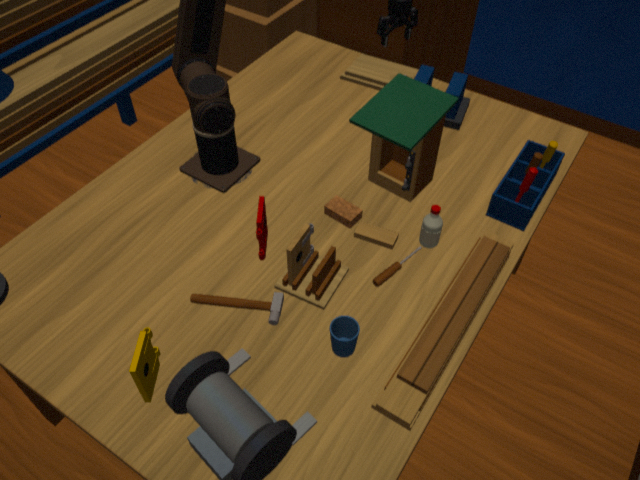

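View pics/side0.png

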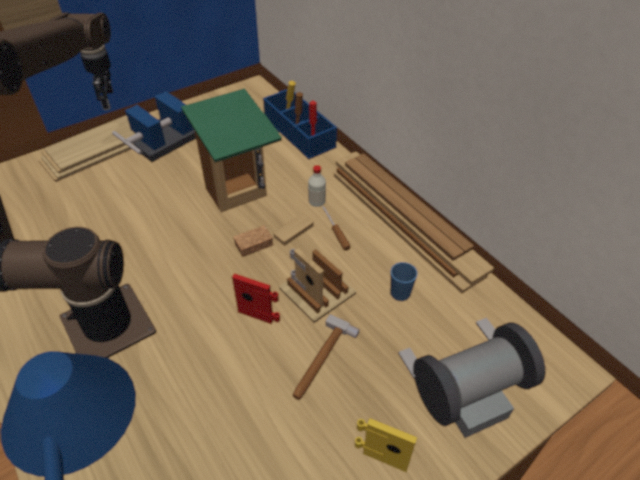

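Scene view: the pine door is at (300,252), with painted hole, in the rack's left slot. What could be mistaken for it: the board (325,268), the red look-alike (262,228) and the yellow look-alike (146,365). In the side view the door is at (308,270), red at (256,298), yellow at (388,443). The nest box is at (405,140) in scene and (232,150) in side. I choose the pine panel with the hole and check it in a close crop.

```bash
python3 - <<'E'
from h import *
out=[]
for n,b in(('scene',[(265,215,100,75),(345,75,120,90*1)]),('side',[(265,240,100,75),(180,90,120,90)])):
    im=cv2.imread(f'pics/{n}0.png')
    for x,y,w,h in b: out.append(cv2.convertScaleAbs(cv2.resize(im[y:y+h,x:x+w],(400,300),interpolation=cv2.INTER_CUBIC),alpha=1.5))
cv2.imwrite('pics/crop.png',np.vstack([np.hstack([out[0],out[2]]),np.hstack([out[1],out[3]])]))
E
```

```text
(no output)
```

View pics/crop.png

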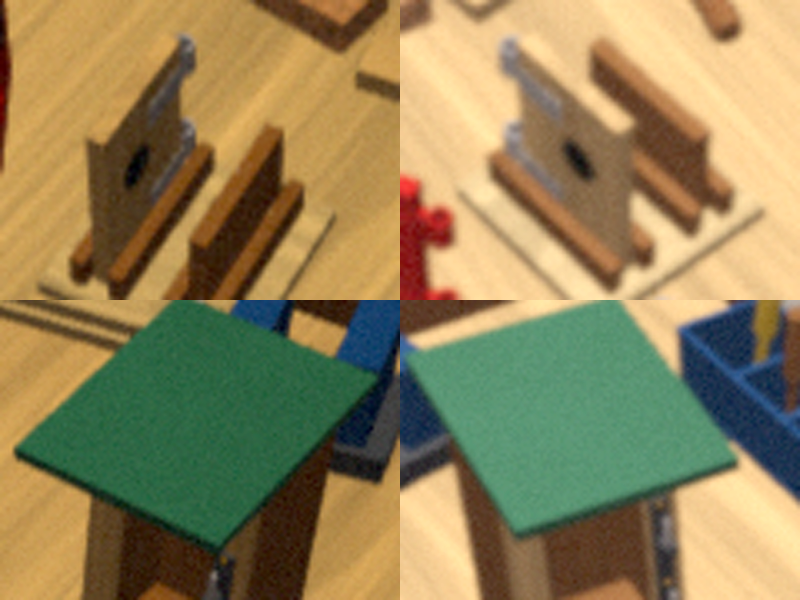

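The crop confirms the choice: a pine panel with the painted hole and two steel knuckles at its far edge. The board beside it is lower and plain. The box's hinge strip is at the right of its front, just under the roof's right corner. Now I triangulate.

```bash
python3 - <<'E'
from h import *
a=load('scene0');b=load('side0');np.set_printoptions(precision=4,suppress=True)
P={'free':((289.5,250.5),(321.2,272)),'hinge':((310.3,226.8),(297,250.5)),'roofL':((350.4,122.4),(215.4,160.5)),'roofR':((411,150),(280.5,139.5))}
X={}
for k,(u,v) in P.items():
    x,e=tri(a,u,b,v);X[k]=x;print(k,x,round(e,4),plane(a,u,.162),plane(b,v,.162))
d=X['hinge']-X['free'];print('door len',np.linalg.norm(d[:2]),'yaw',np.degrees(np.arctan2(d[1],d[0])))
r=X['roofR']-X['roofL'];print('roof w',np.linalg.norm(r));yax=-r[:2]/np.linalg.norm(r[:2]);xax=np.array([yax[1],-yax[0]])
m=(X['roofR']+X['roofL'])[:2]/2; o=m+.159*xax
print('box yaw',np.degrees(np.arctan2(xax[1],xax[0])),'org',o,'pin',o-.083*xax-.065*yax)
for n in(a,b):
  for z in(.07,.155,.183):print(proj(n,[*(o-.083*xax-.065*yax),z]))
for n,c in(('scene0',a),('side0',b)):
    hsv=cv2.cvtColor(c['image'],cv2.COLOR_RGB2HSV)
    m=cv2.inRange(hsv,(60,80,20),(95,255,255)); cs,_=cv2.findContours(m,0,2);k=max(cs,key=cv2.contourArea)
    print(cv2.approxPolyDP(k,6,True).reshape(-1,2).tolist())
E
```

```text
free [ 0.4826 -0.2734  0.154 ] 0.0019 [ 0.4864 -0.2776  0.162 ] [ 0.4785 -0.28    0.162 ]
hinge [ 0.4767 -0.1726  0.1454] 0.0028 [ 0.4849 -0.1833  0.162 ] [ 0.4685 -0.1871  0.162 ]
roofL [0.4141 0.1219 0.2707] 0.0021 [0.3441 0.2452 0.162 ] [0.4657 0.2527 0.162 ]
roofR [0.6085 0.1077 0.2695] 0.0026 [0.5599 0.2318 0.162 ] [0.6806 0.2312 0.162 ]
door len 0.10101555229427463 yaw 93.34896404750252
roof w 0.19493620958242275
box yaw 85.81940200599082 org [0.5229 0.2734] pin [0.5817 0.1858]
[406.5799 184.7915]
[410.0844 163.2426]
[411.2996 155.7707]
[262.6092 181.6595]
[260.6648 160.1732]
[259.9926 152.7452]
[[398, 74], [350, 121], [410, 150], [458, 97]]
[[243, 90], [182, 106], [216, 160], [279, 138]]
```

```bash
cat >> h.py <<'E'
def ori(yaw,lean):
    "tool orientation: leaning back from direction yaw (deg), camera on the upper side"
    c,s=np.cos(np.radians(yaw)),np.sin(np.radians(yaw));xd=np.array([c,s,0]);Z=np.array([0,0,1.])
    l=np.radians(lean); z=np.sin(l)*xd-np.cos(l)*Z; x=np.cos(l)*xd+np.sin(l)*Z
    return Rn.from_matrix(np.stack([x,np.cross(z,x),z],1))
def plan(p1,R1,grip,n=None,p0=None,R0=None):
    st=ctrl.get_state()
    p0=np.array(st['eef_pos']) if p0 is None else np.array(p0); R0=Rn.from_quat(st['tcp_rot']) if R0 is None else R0
    p1=np.array(p1); w=(R0.inv()*R1).as_rotvec()
    n=n or int(np.ceil(max(np.linalg.norm(p1-p0)/.06,np.linalg.norm(w)/.18,1)))
    for i in range(n):
        Rc=R0*Rn.from_rotvec(w*i/n)
        print([np.round(w/n,3).tolist(),np.round(Rc.inv().apply((p1-p0)/n),4).tolist(),grip],end=',\n')
E
python3 - <<'E'
from h import *
st=ctrl.get_state();R0=Rn.from_quat(st['tcp_rot'])
plan([.29,.61,.45],R0,.04,4)
print();plan([.56,.22,.47],ori(94,20),.04,p0=[.29,.61,.45])
print();plan([.48,-.31,.33],ori(94,40),.04,p0=[.56,.22,.47],R0=ori(94,20))
E
```

```text
[[0.0, 0.0, 0.0], [0.0005, 0.0001, -0.0507], 0.04],
[[0.0, 0.0, 0.0], [0.0005, 0.0001, -0.0507], 0.04],
[[0.0, 0.0, 0.0], [0.0005, 0.0001, -0.0507], 0.04],
[[0.0, 0.0, 0.0], [0.0005, 0.0001, -0.0507], 0.04],

[[-0.023, 0.04, 0.13], [-0.0515, -0.0294, -0.0025], 0.04],
[[-0.023, 0.04, 0.13], [-0.0547, -0.0224, -0.0052], 0.04],
[[-0.023, 0.04, 0.13], [-0.0569, -0.0149, -0.0078], 0.04],
[[-0.023, 0.04, 0.13], [-0.058, -0.0072, -0.0103], 0.04],
[[-0.023, 0.04, 0.13], [-0.058, 0.0006, -0.0127], 0.04],
[[-0.023, 0.04, 0.13], [-0.0568, 0.0084, -0.0149], 0.04],
[[-0.023, 0.04, 0.13], [-0.0546, 0.0161, -0.0168], 0.04],
[[-0.023, 0.04, 0.13], [-0.0513, 0.0234, -0.0185], 0.04],

[[0.0, 0.035, 0.0], [-0.0539, -0.0117, -0.0047], 0.04],
[[0.0, 0.035, 0.0], [-0.0537, -0.0117, -0.0066], 0.04],
[[0.0, 0.035, 0.0], [-0.0535, -0.0117, -0.0085], 0.04],
[[0.0, 0.035, 0.0], [-0.0532, -0.0117, -0.0103], 0.04],
[[0.0, 0.035, 0.0], [-0.0528, -0.0117, -0.0122], 0.04],
[[0.0, 0.035, 0.0], [-0.0523, -0.0117, -0.014], 0.04],
[[0.0, 0.035, 0.0], [-0.0518, -0.0117, -0.0158], 0.04],
[[0.0, 0.035, 0.0], [-0.0512, -0.0117, -0.0176], 0.04],
[[0.0, 0.035, 0.0], [-0.0506, -0.0117, -0.0194], 0.04],
[[0.0, 0.035, 0.0], [-0.0498, -0.0117, -0.0212], 0.04],
```

Emit:
drive_tool:
  moves:
    - [[0,0,0],[0,0,-0.05],0.05]
    - [[0,0,0],[0,0,-0.05],0.05]
    - [[0,0,0],[0,0,-0.05],0.05]
    - [[0,0,0],[0,0,-0.05],0.05]
    - [[-0.023,0.04,0.13],[-0.0515,-0.0294,-0.0025],0.05]

```text
time: 0.78
eef_pos: [0.3241, 0.5625, 0.4564]
tcp_rot: [0.283, 0.959, 0.02, -0.016]
contact_force: [2.1, -1.0, -0.3]
opening: 0.582
finger_force: 0.0
```

Emit:
drive_tool:
  moves:
    - [[-0.023,0.04,0.13],[-0.0547,-0.0224,-0.005],0.05]
    - [[-0.023,0.04,0.13],[-0.057,-0.015,-0.008],0.05]
    - [[-0.023,0.04,0.13],[-0.058,-0.007,-0.01],0.05]
    - [[-0.023,0.04,0.13],[-0.058,0.0006,-0.0127],0.05]
    - [[-0.023,0.04,0.13],[-0.0568,0.0084,-0.015],0.05]

```text
time: 1.4
eef_pos: [0.4952, 0.3146, 0.4623]
tcp_rot: [0.574, 0.808, 0.092, -0.099]
contact_force: [0.5, 0.4, -0.9]
opening: 0.581
finger_force: 0.0
```

```bash
python3 - <<'E'
from h import *
plan([.48,-.31,.33],ori(94,40),.05)
E
```

```text
[[-0.008, 0.038, 0.023], [-0.0544, -0.0201, -0.0032], 0.05],
[[-0.008, 0.038, 0.023], [-0.0546, -0.0188, -0.0055], 0.05],
[[-0.008, 0.038, 0.023], [-0.0548, -0.0176, -0.0077], 0.05],
[[-0.008, 0.038, 0.023], [-0.0548, -0.0162, -0.01], 0.05],
[[-0.008, 0.038, 0.023], [-0.0548, -0.0149, -0.0122], 0.05],
[[-0.008, 0.038, 0.023], [-0.0546, -0.0136, -0.0144], 0.05],
[[-0.008, 0.038, 0.023], [-0.0543, -0.0122, -0.0166], 0.05],
[[-0.008, 0.038, 0.023], [-0.0539, -0.0108, -0.0188], 0.05],
[[-0.008, 0.038, 0.023], [-0.0533, -0.0095, -0.0209], 0.05],
[[-0.008, 0.038, 0.023], [-0.0527, -0.0081, -0.023], 0.05],
[[-0.008, 0.038, 0.023], [-0.0519, -0.0067, -0.0251], 0.05],
```

Emit:
drive_tool:
  moves:
    - [[-0.008,0.038,0.023],[-0.0544,-0.02,-0.003],0.05]
    - [[-0.008,0.038,0.023],[-0.0546,-0.019,-0.0055],0.05]
    - [[-0.008,0.038,0.023],[-0.0548,-0.0176,-0.008],0.05]
    - [[-0.008,0.038,0.023],[-0.0548,-0.016,-0.01],0.05]
    - [[-0.008,0.038,0.023],[-0.0548,-0.015,-0.012],0.05]

```text
time: 2.02
eef_pos: [0.4882, 0.0307, 0.4025]
tcp_rot: [0.609, 0.759, 0.156, -0.169]
contact_force: [1.3, -0.0, 0.6]
opening: 0.584
finger_force: 0.0
```

Emit:
drive_tool:
  moves:
    - [[-0.008,0.038,0.023],[-0.0546,-0.0136,-0.0144],0.05]
    - [[-0.008,0.038,0.023],[-0.0543,-0.012,-0.0166],0.05]
    - [[-0.008,0.038,0.023],[-0.054,-0.011,-0.019],0.05]
    - [[-0.008,0.038,0.023],[-0.0533,-0.0095,-0.021],0.05]
    - [[-0.008,0.038,0.023],[-0.0527,-0.008,-0.023],0.05]

```text
time: 2.65
eef_pos: [0.4821, -0.2539, 0.3436]
tcp_rot: [0.637, 0.7, 0.218, -0.237]
contact_force: [1.2, -0.2, 0.4]
opening: 0.583
finger_force: 0.0
```

Emit:
drive_tool:
  moves:
    - [[-0.008,0.038,0.023],[-0.052,-0.0067,-0.025],0.05]
    - [[0,0,0],[0,0,0],0.05]
    - [[0,0,0],[0,0,0],0.05]

```text
time: 3.02
eef_pos: [0.4811, -0.3087, 0.332]
tcp_rot: [0.642, 0.688, 0.23, -0.25]
contact_force: [0.1, 1.7, 0.8]
opening: 0.584
finger_force: 0.0
```

```bash
python3 - <<'E'
from h import *
c=cam('wrist','w1.png'); print(-c['R'].T@c['t'],c['R'][2], ctrl.get_state()['qpos'])
for X in ([.482,-.277,.162],[.476,-.18,.162],[.57,.186,.183]):print(proj(c,X))
E
```

```text
[ 0.48366344 -0.32810885  0.47948966] [-0.02997667  0.36676209 -0.92983169] [-0.8975018   0.25730647  1.55519296  0.3892024   1.90528581 -0.94930954]
[324.82805422 318.89720949]
[325.41916947 215.63980694]
[419.71902294 -50.59856902]
```

View pics/w1.png

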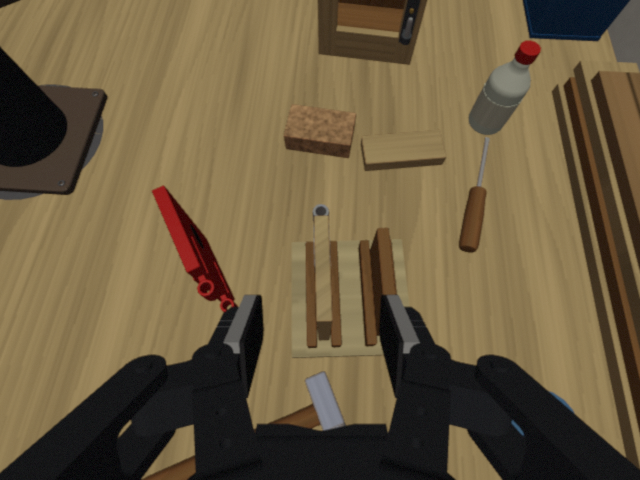

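The wrist view shows the door as a light strip near u=322, between slot walls at 311 and 336. Its knuckle ring is at (321,211) and its free edge near v=320. The red look-alike is well left, at (195,245). I enlarge this area.

```bash
python3 - <<'E'
from h import *
im=cv2.imread('pics/w1.png')[195:355,280:420]
cv2.imwrite('pics/w1c.png',cv2.convertScaleAbs(cv2.resize(im,(525,600),interpolation=cv2.INTER_CUBIC),alpha=1.5))
E
```

```text
(no output)
```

View pics/w1c.png

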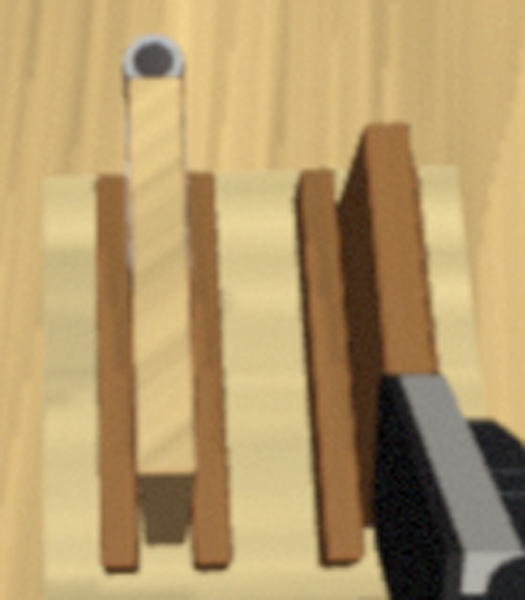

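Crop: the door's top face runs from a free-end middle at (324.3,320.9) to a hinge-end middle at (321.9,215.8). The knuckle ring's centre is at (321.1,210.7). The other slot holds the darker, lower board.

```bash
python3 - <<'E'
from h import *
np.set_printoptions(precision=4,suppress=True)
c=load('w1')
f=plane(c,(324.3,320.9),.162);h=plane(c,(321.9,215.8),.162);k=plane(c,(321.1,210.7),.142)
print(f,h,k);d=h-f;print(np.linalg.norm(d),np.degrees(np.arctan2(d[1],d[0])),k-f)
yaw=np.degrees(np.arctan2((k-f)[1],(k-f)[0]));print(yaw)
w=np.linalg.norm(plane(c,(280+136/3.75,320.9),.162)-plane(c,(280+196/3.75,320.9),.162));print('thick',w)
E
```

```text
[ 0.4817 -0.2787  0.162 ] [ 0.4727 -0.1804  0.162 ] [ 0.4708 -0.1655  0.142 ]
0.09872730954251438 95.22671216943355 [-0.0109  0.1133 -0.02  ]
95.49710748115022
thick 0.01364127828844831
```

```bash
python3 - <<'E'
from h import *
R=ori(95.4,40);z=R.apply([0,0,1]);g=np.array([.4802,-.2628,.148])
p=g+.002*z
plan(p-.06*z,R,.05);print();plan(p,R,.05,2,p0=p-.06*z,R0=R);print(p)
E
```

```text
[[0.004, 0.002, -0.006], [-0.0278, 0.0012, 0.0377], 0.05],
[[0.004, 0.002, -0.006], [-0.0279, 0.0011, 0.0377], 0.05],
[[0.004, 0.002, -0.006], [-0.028, 0.0011, 0.0376], 0.05],

[[0.0, 0.0, 0.0], [0.0, -0.0, 0.03], 0.05],
[[0.0, 0.0, 0.0], [0.0, -0.0, 0.03], 0.05],
[ 0.48007902 -0.26152013  0.14646791]
```

Emit:
drive_tool:
  moves:
    - [[0.004,0.002,-0.006],[-0.028,0.001,0.0377],0.05]
    - [[0.004,0.002,-0.006],[-0.028,0.001,0.0377],0.05]
    - [[0.004,0.002,-0.006],[-0.028,0.001,0.0377],0.05]
    - [[0,0,0],[0,0,0.02],0.05]
    - [[0,0,0],[0,0,0],0.05]

```text
time: 3.7
eef_pos: [0.4819, -0.2861, 0.1769]
tcp_rot: [0.632, 0.695, 0.23, -0.254]
contact_force: [0.7, -0.1, 0.5]
opening: 0.588
finger_force: 0.0
```

```bash
python3 - <<'E'
from h import *
R=ori(95.4,40);z=R.apply([0,0,1]);g=np.array([.4802,-.2628,.148])
plan(g+.002*z,R,.05,2)
E
```

```text
[[-0.001, -0.001, -0.0], [-0.0004, 0.0003, 0.0196], 0.05],
[[-0.001, -0.001, -0.0], [-0.0004, 0.0003, 0.0196], 0.05],
```

Emit:
drive_tool:
  moves:
    - [[0,0,0],[0,0,0.02],0.05]
    - [[0,0,0],[0,0,0.0195],0.05]
    - [[0,0,0],[0,0,0],0.05]
    - [[0,0,0],[0,0,0],0.02]
    - [[0,0,0],[0,0,0],0.02]
  grip_force: 30

```text
time: 4.32
eef_pos: [0.4797, -0.2636, 0.1467]
tcp_rot: [0.633, 0.694, 0.23, -0.253]
contact_force: [-0.2, 0.4, -0.4]
opening: 0.237
finger_force: 0.0
```

Emit:
drive_tool:
  moves:
    - [[0,0,0],[0,0,0],0.005]
    - [[0,0,0],[0,0,0],0.005]
    - [[0,0,0],[0,0,0],0.005]
    - [[0,0,0],[0,0,0],0.005]
  grip_force: 40

```text
time: 4.82
eef_pos: [0.4796, -0.2635, 0.1467]
tcp_rot: [0.633, 0.695, 0.23, -0.253]
contact_force: [-0.4, -2.4, 5.0]
opening: 0.158
finger_force: 40.8
```

Emit:
drive_tool:
  moves:
    - [[0,0,0],[0,0,0],0.005]
    - [[0,0,0],[0.0064,0,-0.0077],0.005]
    - [[0,0,0],[0.0129,0,-0.0153],0.005]
    - [[0,0,0],[0.0193,0,-0.023],0.005]
    - [[0,0,0],[0,0,0],0.005]
  grip_force: 100

```text
time: 5.45
eef_pos: [0.4808, -0.2637, 0.2092]
tcp_rot: [0.633, 0.696, 0.23, -0.25]
contact_force: [0.6, -0.2, -0.4]
opening: 0.146
finger_force: 97.5
```

Emit:
drive_tool:
  moves:
    - [[0,0,0],[0.0129,0,-0.0153],0.005]
    - [[0,0,0],[0,0,0],0.005]
    - [[0,0,0],[0,0,0],0.005]

```text
time: 5.82
eef_pos: [0.4794, -0.2627, 0.2257]
tcp_rot: [0.633, 0.694, 0.23, -0.254]
contact_force: [-0.6, -0.1, -2.3]
opening: 0.145
finger_force: 97.4
```

```bash
python3 - <<'E'
from h import *
c=cam('wrist','w2.png');st=ctrl.get_state();np.save('pics/w2st.npy',np.r_[st['eef_pos'],st['tcp_rot']]);print(st['eef_pos'],st['wrist_torque'],st['contact_force'])
im=cv2.imread('pics/w2.png')
a=cv2.resize(im[100:300,260:400],(420,600),interpolation=cv2.INTER_CUBIC)
s=cam('side','s2.png');b=cv2.resize(cv2.imread('pics/s2.png')[200:320,250:326],(380,600))
cv2.imwrite('pics/w2c.png',cv2.convertScaleAbs(np.hstack([a,b]),alpha=1.4))
E
```

```text
[ 0.47929941 -0.2625717   0.22539262] [-0.49235717 -0.03982827  0.02178834] [ 0.57109544  0.57498938 -1.47368471]
```

View pics/w2c.png

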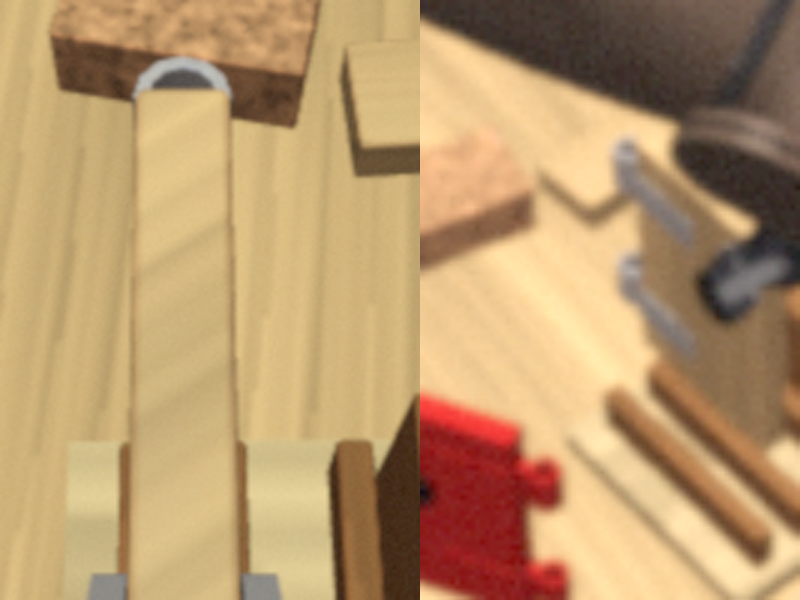

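Left: the wrist view shows the held door's hinge-end top edge at full-image (321,130), with the knuckle arc behind it peaking at v≈119. Right: the side view shows the door upright, clear of the rack, with both knuckles visible. I check the in-hand pitch and yaw, then plan the carry.

```bash
python3 - <<'E'
from h import *
np.set_printoptions(precision=4,suppress=True)
c=load('w2');st=np.load('pics/w2st.npy');R=Rn.from_quat(st[3:]);p=st[:3]
M=R.as_matrix();print('yaw,lean',np.degrees(np.arctan2(M[1,2],M[0,2])),np.degrees(np.arccos(-M[2,2])))
xd=np.array([*M[:2,2],0]);xd/=np.linalg.norm(xd)
f=np.array([.4817,-.2787,.162])+np.array([p[0]-.4797,p[1]+.2635,p[2]-.1467])
g=p-.002*M[:,2];print('grasp in door: from free',(g-f)@xd,'below top',f[2]-g[2])
for yaw in(95.2,):
  x=np.array([np.cos(np.radians(yaw)),np.sin(np.radians(yaw)),0])
  for pit in(-2,-1,0,1,2):
    a=np.radians(pit);v=f+.1*x-g;s=v@x;q=g+(v-s*x)*[1,1,0]+x*(s*np.cos(a)-v[2]*np.sin(a))+np.array([0,0,s*np.sin(a)+v[2]*np.cos(a)])
    print(yaw,pit,proj(c,q))
# near pads: panel edges at far end
l,r=plane(c,(260+136/3,130),.241),plane(c,(260+230/3,130),.241);print(l,r,np.linalg.norm(r-l))
# door axis direction from midline points (between pads: v=290, edges 128..243 -> mid 185.5)
n=plane(c,(260+185.5/3,290),.241);d=(l+r)/2-n;print('yaw meas',np.degrees(np.arctan2(d[1],d[0])),np.linalg.norm(d))
E
```

```text
yaw,lean 95.52187885790117 40.062735332775176
grasp in door: from free 0.014034664500377606 below top 0.01376931965718975
95.2 -2 [321.3574 132.0195]
95.2 -1 [321.353  130.2233]
95.2 0 [321.3483 128.4486]
95.2 1 [321.3435 126.6963]
95.2 2 [321.3384 124.9676]
[ 0.4653 -0.1799  0.241 ] [ 0.479  -0.1786  0.241 ] 0.013750622798733386
yaw meas 95.57632130179122 0.07158669709141652
```

```bash
python3 - <<'E'
from h import *
print('glue',plane(load('scene0'),(429,242),0),plane(load('side0'),(317,203),0))
R=ori(86,40);x=np.array([np.cos(np.radians(86)),np.sin(np.radians(86)),0])
g=np.array([.5805,.186,.186])-.1*x; p=g+.002*R.apply([0,0,1])
print('hung tcp',p);plan(p-.1*x+[0,0,.036],R,.005)
E
```

```text
glue [0.71972958 0.0789013  0.        ] [0.7088871  0.07165669 0.        ]
hung tcp [0.57361403 0.08752604 0.18446791]
[[-0.021, -0.0, 0.025], [0.0363, 0.022, 0.0317], 0.005],
[[-0.021, -0.0, 0.025], [0.0369, 0.0205, 0.0322], 0.005],
[[-0.021, -0.0, 0.025], [0.0373, 0.0189, 0.0326], 0.005],
[[-0.021, -0.0, 0.025], [0.0378, 0.0172, 0.033], 0.005],
[[-0.021, -0.0, 0.025], [0.0382, 0.0156, 0.0333], 0.005],
```

Emit:
drive_tool:
  moves:
    - [[-0.01,0,0.0125],[0.018,0.011,0.016],0.005]
    - [[-0.021,0,0.025],[0.0366,0.0213,0.032],0.005]
    - [[-0.021,0,0.025],[0.037,0.0198,0.0324],0.005]
    - [[-0.021,0,0.025],[0.0375,0.018,0.0328],0.005]
    - [[-0.021,0,0.025],[0.038,0.0164,0.0332],0.005]

```text
time: 6.55
eef_pos: [0.5583, -0.036, 0.2205]
tcp_rot: [0.683, 0.645, 0.247, -0.236]
contact_force: [-0.2, -0.3, -1.3]
opening: 0.152
finger_force: 97.5
```

Emit:
drive_tool:
  moves:
    - [[-0.011,0,0.0125],[0.019,0.0078,0.0167],0.005]
    - [[0,0,0],[0,0,0],0.005]
    - [[0,0,0],[0,0,0],0.005]
    - [[0,0,0],[0,0,0],0.005]

```text
time: 7.05
eef_pos: [0.5674, -0.0139, 0.2205]
tcp_rot: [0.688, 0.64, 0.25, -0.234]
contact_force: [-0.1, -0.1, -1.8]
opening: 0.148
finger_force: 97.5
```

```bash
python3 - <<'E'
from h import *
c=cam('wrist','w3.png');st=ctrl.get_state();np.save('pics/w3st.npy',np.r_[st['eef_pos'],st['tcp_rot']])
M=Rn.from_quat(st['tcp_rot']).as_matrix();print('yaw,lean',np.degrees(np.arctan2(M[1,2],M[0,2])),np.degrees(np.arccos(-M[2,2])),M[2])
for z in(.155,.183,.07,.098):print(proj(c,[.5805,.186,z]))
im=cv2.imread('pics/w3.png');a=cv2.resize(im[0:200,220:420],(600,600),interpolation=cv2.INTER_CUBIC)
b=cv2.resize(im[::2,::2],(200,150))
cv2.imwrite('pics/w3c.png',cv2.convertScaleAbs(np.hstack([a,np.vstack([b,np.zeros((450,200,3),np.uint8)])]),alpha=1.5))
E
```

```text
yaw,lean 86.02451124527614 39.97420929160915 [ 0.64243941 -0.00206185 -0.76633371]
[318.73826547  72.89398726]
[318.44320038  40.89207165]
[319.37191009 141.6172707 ]
[319.19639537 122.58144566]
```

View pics/w3c.png

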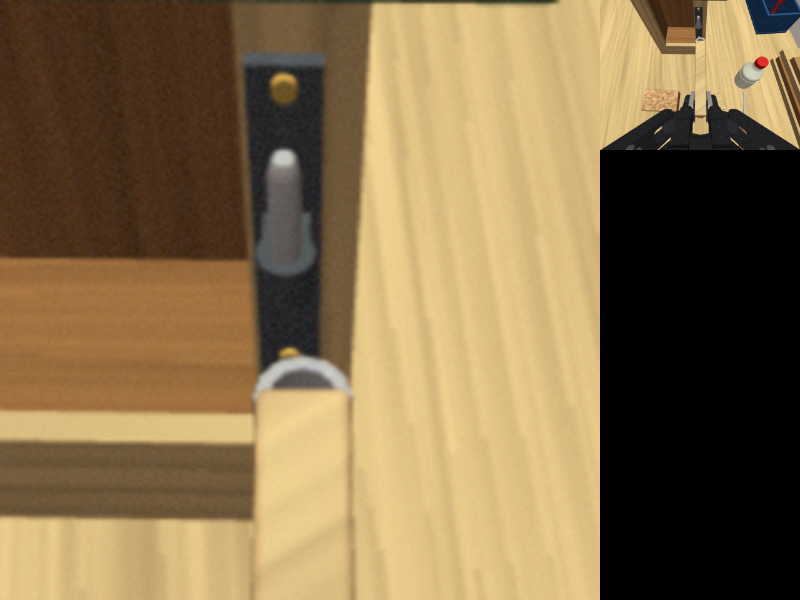

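The wrist view shows the upper pin's tip at (314.7,52) and its base at (315.3,83). The held knuckle's arc apex is at (321,119) and the hinge edge at (321,130.5), so the pin stands slightly left of the door's line. The eave edge and box bottom are parallel to the image rows, so the box yaw is about equal to the tool yaw.

```bash
python3 - <<'E'
from h import *
np.set_printoptions(precision=4,suppress=True)
c=load('w3');st=np.load('pics/w3st.npy');p=st[:3];M=Rn.from_quat(st[3:]).as_matrix();z=M[:,2]
xd=np.array([*z[:2],0]);xd/=np.linalg.norm(xd);yd=np.array([-xd[1],xd[0],0])
tip=plane(c,(314.7,51.3),.183);base=plane(c,(315.3,83.3),.155);print('pin',tip,base)
col=plane(c,(220+286/3,273/3),.155);print('collar near edge',col)
l=plane(c,(220,412/3),0);
for a,b,zz in(((220,412/3),(304,412/3),.012),((220,520/3),(303,518/3),0),((220,258/3),(303,259/3),.0)):
    d=plane(c,b,zz)-plane(c,a,zz);print('box front yaw',np.degrees(np.arctan2(d[1],d[0]))+90)
g=p-.002*z;zb=.012+p[2]-.1467
for pit in(-2,-1,0,1):
    a=np.radians(pit);xp=np.cos(a)*xd+np.sin(a)*np.array([0,0,1]);zp=-np.sin(a)*xd+np.cos(a)*np.array([0,0,1])
    P=lambda x,zz:g+xp*(x-.014+.05)+zp*(zz-.150+.0138)
    k=P(.064,.130);print(pit,'edge',proj(c,P(.05,.15)),'apex',proj(c,P(.0725,.13)),'K',k, 'low mouth',P(.064,.02))
# measured lateral, using zero sag
e=plane(c,(321,130.5),zb+.149);print('edge lateral rel grasp',(e-g)@yd,(e-g)@xd,'pin rel grasp',(tip-g)@xd,(tip-g)@yd,(base-g)@xd,(base-g)@yd)
E
```

```text
pin [0.5773 0.1765 0.183 ] [0.5772 0.176  0.155 ]
collar near edge [0.5768 0.1686 0.155 ]
box front yaw 85.83613663498676
box front yaw 86.3817734290866
box front yaw 85.52014552510698
-2 edge [319.2744 131.767 ] apex [319.4945 122.9634] K [0.5743 0.0843 0.2124] low mouth [0.574  0.0804 0.1024]
-1 edge [319.2544 129.9655] apex [319.4747 120.2964] K [0.5743 0.0844 0.2141] low mouth [0.5741 0.0825 0.1041]
0 edge [319.2342 128.1855] apex [319.4546 117.6301] K [0.5743 0.0845 0.2159] low mouth [0.5743 0.0845 0.1059]
1 edge [319.2137 126.4279] apex [319.4342 114.9648] K [0.5743 0.0846 0.2176] low mouth [0.5744 0.0865 0.1076]
edge lateral rel grasp -0.0007731936079137256 0.08556702048043872 pin rel grasp 0.19195929927275282 0.003366939453362792 0.19141488014227026 0.0034035771499280336
```

Emit:
drive_tool:
  moves:
    - [[0,0.016,0],[0.0076,-0.0021,0.0064],0.005]
    - [[0,0,0],[0.0115,-0.0022,0.0096],0.005]
    - [[0,0,0],[0.0115,0,0.0097],0.005]
    - [[0,0,0],[0,0,0],0.005]
    - [[0,0,0],[0,0,0],0.005]

```text
time: 7.72
eef_pos: [0.566, 0.0277, 0.2212]
tcp_rot: [0.685, 0.639, 0.255, -0.239]
contact_force: [0.1, -0.4, -1.9]
opening: 0.149
finger_force: 97.6
```

```bash
python3 - <<'E'
from h import *
c=cam('wrist','w4.png');st=ctrl.get_state();np.save('pics/w4st.npy',np.r_[st['eef_pos'],st['tcp_rot']]);print(st['contact_force'],st['eef_pos'])
im=cv2.imread('pics/w4.png');a=cv2.resize(im[0:150,240:390],(600,600),interpolation=cv2.INTER_CUBIC)
cv2.imwrite('pics/w4c.png',cv2.convertScaleAbs(a,alpha=1.5))
M=Rn.from_quat(st['tcp_rot']).as_matrix();print('yaw,lean',np.degrees(np.arctan2(M[1,2],M[0,2])),np.degrees(np.arccos(-M[2,2])),M[2])
print(proj(c,[.5773,.1763,.183]),proj(c,[.5773,.1763,.155]))
E
```

```text
[ 0.86945221  0.15313288 -2.15368315] [0.56603876 0.02736354 0.22119853]
yaw,lean 86.08542835294978 40.88266851856272 [ 0.65451032 -0.00154411 -0.75605149]
[321.60178391 103.69915842] [321.57658358 131.99884537]
```

View pics/w4c.png

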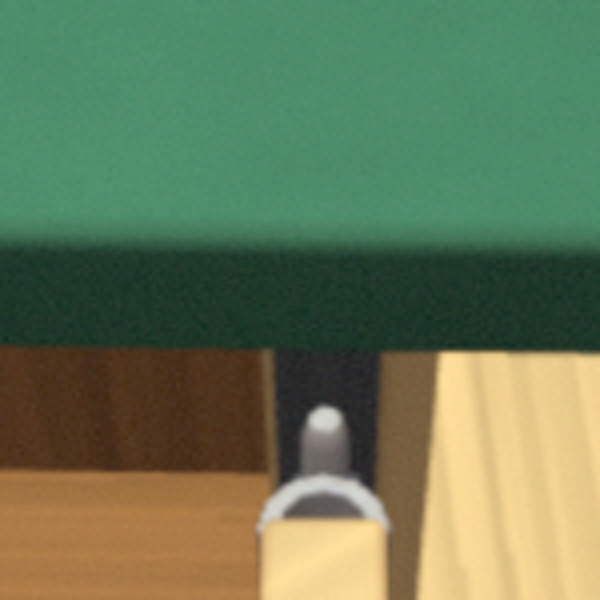

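The pin tip is at (321.1,103.3), against a prediction of (321.6,103.7). The knuckle centre and the door midline are at u≈321, so they are laterally aligned. Now the forward distance.

```bash
cat > k.py <<'E'
from h import *
np.set_printoptions(precision=4,suppress=True)
def run(name,pin):
    c=load(name);st=np.load(f'pics/{name}st.npy');p=st[:3];M=Rn.from_quat(st[3:]).as_matrix();z=M[:,2]
    xd=np.array([*z[:2],0]);xd/=np.linalg.norm(xd);Z=np.array([0,0,1.])
    g=p-.002*z
    for pit in(-1,0,1):
        a=np.radians(pit);xp=np.cos(a)*xd+np.sin(a)*Z;zp=-np.sin(a)*xd+np.cos(a)*Z
        P=lambda x,zz:g+xp*(x+.036)+zp*(zz-.1362)
        k=P(.064,.105);l=P(.064,.02)
        print(pit,'edge',proj(c,P(.05,.15)),'apex',proj(c,P(.0725,.13)),'high mouth z',k[2],'fwd',(pin-k)@xd,'low mouth z',l[2],'fwd',(pin-l)@xd)
E
python3 - <<'E'
from k import *
c=load('w4');print(plane(c,(321.1,102.8),.183))
run('w4',np.array([.5771,.1766,0]))
E
```

```text
[0.577  0.1771 0.183 ]
-1 edge [319.5421 132.1824] apex [319.7364 123.2119] high mouth z 0.18977014273901782 fwd 0.05151219104972851 low mouth z 0.10478308865072458 fwd 0.05299564559689763
0 edge [319.5265 130.3881] apex [319.7217 120.5493] high mouth z 0.19151063147162561 fwd 0.05095244548452443 low mouth z 0.10651063147162561 fwd 0.05095244548452443
1 edge [319.5107 128.6156] apex [319.7066 117.8876] high mouth z 0.19326062402647454 fwd 0.050423160888042044 low mouth z 0.1082735699381813 fwd 0.04893970634087293
```

Emit:
drive_tool:
  moves:
    - [[0,0,0],[0.0133,0,0.0102],0.005]
    - [[0,0,0],[0.0134,0,0.0103],0.005]
    - [[0,0,0],[0.0134,0,0.0102],0.005]
    - [[0,0,0],[0,0,0],0.005]
    - [[0,0,0],[0,0,0],0.005]

```text
time: 8.4
eef_pos: [0.5695, 0.0779, 0.2241]
tcp_rot: [0.685, 0.639, 0.255, -0.239]
contact_force: [0.3, -0.0, -2.3]
opening: 0.147
finger_force: 97.7
```

```bash
python3 - <<'E'
from h import *
st=ctrl.get_state();print(st['contact_force'],st['wrist_torque'],st['eef_pos'],st['tcp_rot'])
out=[]
for n in('scene','side'):
    c=cam(n,n+'5.png');u=proj(c,[.577,.1766,.16]).astype(int);print(u)
    im=cv2.imread(f'pics/{n}5.png')[u[1]-35:u[1]+40,u[0]-30:u[0]+20]
    out.append(cv2.resize(im,(400,600),interpolation=cv2.INTER_CUBIC))
cv2.imwrite('pics/c5.png',cv2.convertScaleAbs(np.hstack(out),alpha=2))
E
```

```text
[ 0.33037446 -0.0167054  -2.27857233] [-0.47209476  0.02556067 -0.03926901] [0.56945155 0.077864   0.22411521] [ 0.68549645  0.63883718  0.25485662 -0.23880906]
[407 163]
[260 161]
```

View pics/c5.png

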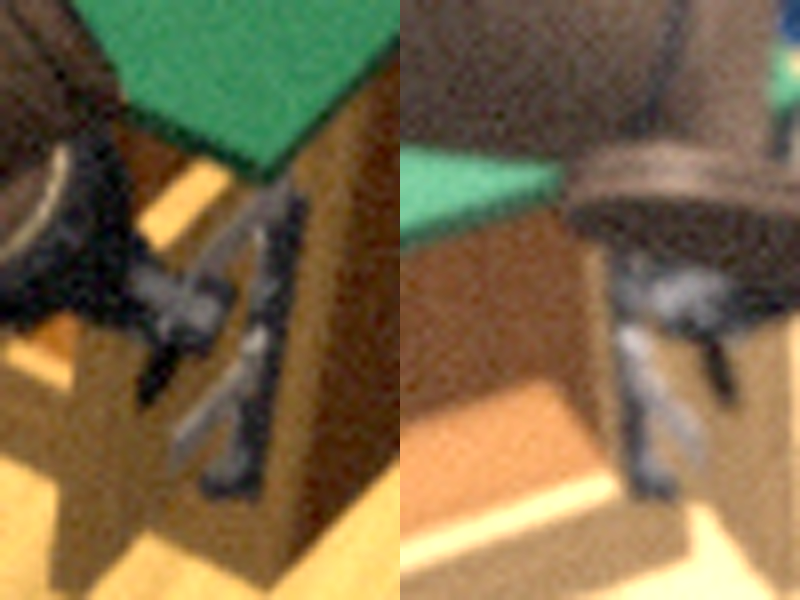

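Scene and side crops: both knuckle straps reach the hinge strip, above the collars, near (407,160) and (260,160). The body clears the eave and there is no contact force. I lower gently and watch the force.

Emit:
drive_tool:
  moves:
    - [[0,0,0],[-0.002,0,0.0023],0.005]
    - [[0,0,0],[-0.002,0,0.0023],0.005]
    - [[0,0,0],[-0.002,0,0.0023],0.005]
    - [[0,0,0],[-0.0013,0,0.0015],0.005]
    - [[0,0,0],[-0.0013,0,0.0015],0.005]

```text
time: 9.12
eef_pos: [0.5695, 0.0776, 0.2108]
tcp_rot: [0.686, 0.639, 0.255, -0.239]
contact_force: [0.5, -0.7, -1.8]
opening: 0.151
finger_force: 97.7
```

Emit:
drive_tool:
  moves:
    - [[0,0,0],[-0.0013,0,0.0015],0.005]
    - [[0,0,0],[-0.0013,0,0.0015],0.005]
    - [[0,0,0],[0,0,0],0.005]

```text
time: 9.5
eef_pos: [0.5695, 0.0774, 0.2068]
tcp_rot: [0.686, 0.639, 0.255, -0.239]
contact_force: [0.3, -1.1, -1.5]
opening: 0.146
finger_force: 97.7
```

Emit:
drive_tool:
  moves:
    - [[0,0,0],[-0.0019,0,0.0023],0.005]
    - [[0,0,0],[-0.0019,0,0.0023],0.005]
    - [[0,0,0],[-0.0019,0,0.0023],0.005]
    - [[0,0,0],[0,0,0],0.005]

```text
time: 10.0
eef_pos: [0.5694, 0.0775, 0.1976]
tcp_rot: [0.686, 0.639, 0.255, -0.239]
contact_force: [-1.2, -2.3, -1.3]
opening: 0.148
finger_force: 97.9
```

Emit:
drive_tool:
  moves:
    - [[0,0,0],[-0.0019,0,0.0023],0.005]
    - [[0,0,0],[-0.0019,0,0.0023],0.005]
    - [[0,0,0],[0,0,0],0.005]

```text
time: 10.38
eef_pos: [0.5696, 0.0777, 0.1919]
tcp_rot: [0.686, 0.639, 0.255, -0.238]
contact_force: [-0.5, -3.7, -0.8]
opening: 0.148
finger_force: 98.1
```

Emit:
drive_tool:
  moves:
    - [[0,0,0],[-0.0007,0,-0.0006],0.005]
    - [[0,0,0],[0,0,0],0.005]

```text
time: 10.62
eef_pos: [0.5692, 0.0773, 0.1919]
tcp_rot: [0.686, 0.638, 0.255, -0.239]
contact_force: [-0.2, -2.6, -2.0]
opening: 0.147
finger_force: 97.8
```

Emit:
drive_tool:
  moves:
    - [[0,0,0],[-0.0013,0,0.0015],0.005]
    - [[0,0,0],[-0.0013,0,0.0015],0.005]
    - [[0,0,0],[0,0,0],0.005]

```text
time: 11.0
eef_pos: [0.5692, 0.0772, 0.1878]
tcp_rot: [0.686, 0.638, 0.255, -0.239]
contact_force: [0.2, -1.9, -2.1]
opening: 0.15
finger_force: 97.8
```

Force is low. About 3 mm should remain, so I go 1 mm at a time.

Emit:
drive_tool:
  moves:
    - [[0,0,0],[-0.0007,0,0.0008],0.005]
    - [[0,0,0],[-0.0007,0,0.0008],0.005]
    - [[0,0,0],[0,0,0],0.005]

```text
time: 11.38
eef_pos: [0.5693, 0.0772, 0.1859]
tcp_rot: [0.686, 0.639, 0.255, -0.239]
contact_force: [-0.0, -1.7, -1.6]
opening: 0.146
finger_force: 97.8
```

Emit:
drive_tool:
  moves:
    - [[0,0,0],[-0.0007,0,0.0008],0.005]
    - [[0,0,0],[0,0,0],0.005]

```text
time: 11.62
eef_pos: [0.5693, 0.0771, 0.1848]
tcp_rot: [0.686, 0.639, 0.255, -0.239]
contact_force: [1.2, -0.7, -0.9]
opening: 0.147
finger_force: 97.7
```

Emit:
drive_tool:
  moves:
    - [[0,0,0],[-0.0005,0,0.0006],0.005]
    - [[0,0,0],[0,0,0],0.005]
    - [[0,0,0],[0,0,0],0.005]

```text
time: 12.0
eef_pos: [0.5693, 0.0771, 0.1842]
tcp_rot: [0.686, 0.639, 0.255, -0.239]
contact_force: [0.5, -0.1, -1.5]
opening: 0.145
finger_force: 97.7
```

```bash
python3 - <<'E'
from h import *
s=ctrl.get_state();print(s['contact_force'],s['wrist_torque'],s['eef_pos'])
E
```

```text
[ 0.48167844 -0.05375493 -1.48705137] [-0.63427049 -0.00099157  0.08394581] [0.56933448 0.07710495 0.18416386]
```

Emit:
drive_tool:
  moves:
    - [[0,0,0],[-0.0005,0,0.0006],0.005]
    - [[0,0,0],[0,0,0],0.005]

```text
time: 12.25
eef_pos: [0.5694, 0.0771, 0.1834]
tcp_rot: [0.686, 0.639, 0.255, -0.239]
contact_force: [-0.8, -0.4, -2.3]
opening: 0.151
finger_force: 97.7
```

Emit:
drive_tool:
  moves:
    - [[0,0,0],[-0.0005,0,0.0006],0.005]
    - [[0,0,0],[0,0,0],0.005]

```text
time: 12.5
eef_pos: [0.5695, 0.077, 0.1832]
tcp_rot: [0.685, 0.639, 0.255, -0.239]
contact_force: [-0.5, -1.8, 1.0]
opening: 0.147
finger_force: 98.3
```

Emit:
drive_tool:
  moves:
    - [[0,0,0],[-0.0005,0,0.0006],0.005]
    - [[0,0,0],[0,0,0],0.005]

```text
time: 12.75
eef_pos: [0.5697, 0.0769, 0.1831]
tcp_rot: [0.685, 0.639, 0.255, -0.239]
contact_force: [-1.5, -3.1, 5.3]
opening: 0.148
finger_force: 98.9
```

Emit:
drive_tool:
  moves:
    - [[0,0,0],[0.0003,0,-0.0003],0.005]
    - [[0,0,0],[0,0,0],0.005]
    - [[0,0,0],[0,0,0],0.005]
  grip_force: 20

```text
time: 13.12
eef_pos: [0.5697, 0.0769, 0.1831]
tcp_rot: [0.685, 0.639, 0.255, -0.239]
contact_force: [-2.5, -3.9, 5.9]
opening: 0.148
finger_force: 98.9
```

Emit:
drive_tool:
  moves:
    - [[0,0,0],[0,0,0],0.018]
    - [[0,0,0],[0,0,0],0.022]
    - [[0,0,0],[0,0,0],0.03]
    - [[0,0,0],[0,0,0],0.04]
    - [[0,0,0],[0,0,0],0.04]

```text
time: 13.75
eef_pos: [0.5694, 0.0772, 0.1822]
tcp_rot: [0.686, 0.639, 0.255, -0.239]
contact_force: [-0.4, -0.6, -0.7]
opening: 0.468
finger_force: 0.0
```

Emit:
drive_tool:
  moves:
    - [[0,0,0],[0,0,-0.015],0.04]
    - [[0,0,0],[0,0,-0.03],0.04]
    - [[0,0,0],[0,0,-0.05],0.04]
    - [[0,0,0],[0,0,-0.05],0.04]
    - [[0,0,0],[0,0,-0.02],0.04]

```text
time: 14.38
eef_pos: [0.5629, -0.0329, 0.3105]
tcp_rot: [0.686, 0.639, 0.256, -0.236]
contact_force: [-0.1, -0.3, -0.2]
opening: 0.47
finger_force: 0.0
```

Emit:
drive_tool:
  moves:
    - [[0,0,0],[-0.05,0,0],0.04]
    - [[0,0,0],[-0.05,0,0],0.04]
    - [[0,0,0],[0,0,0],0.04]
    - [[0,0,0],[0,0,0],0.04]

```text
time: 14.88
eef_pos: [0.5566, -0.1055, 0.2415]
tcp_rot: [0.686, 0.638, 0.255, -0.239]
contact_force: [0.7, -0.2, 0.3]
opening: 0.462
finger_force: 0.0
```

```bash
python3 - <<'E'
from h import *
out=[]
for n in('scene','side','wrist'):
    c=cam(n,n+'6.png')
    im=cv2.imread(f'pics/{n}6.png')
    if n=='wrist': out.append(im[:300,180:380])
    else:
        u=proj(c,[.575,.12,.13]).astype(int);print(n,u); out.append(cv2.resize(im[u[1]-55:u[1]+45,u[0]-40:u[0]+35],(300,400),interpolation=cv2.INTER_CUBIC))
out[2]=cv2.resize(out[2],(200,400)) if 0 else cv2.copyMakeBorder(out[2],0,100,0,0,cv2.BORDER_CONSTANT)
cv2.imwrite('pics/c6.png',cv2.convertScaleAbs(np.hstack(out),alpha=1.6));print(ctrl.get_state()['eef_pos'],ctrl.get_state()['contact_force'])
E
```

```text
scene [396 181]
side [270 179]
[ 0.55702853 -0.10525015  0.24275323] [-0.13946597  0.54985477  0.73424709]
```

View pics/c6.png

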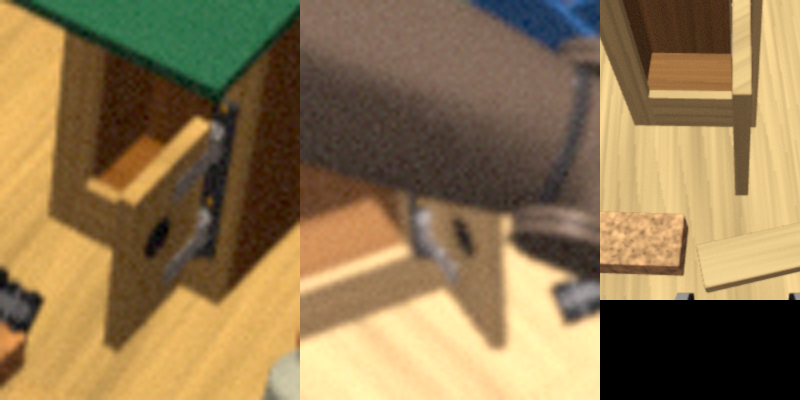

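The door hangs upright and square to the front, with both knuckles at the hinge strip. Its free top end is at scene (387,177) and wrist (321,95). Quick numeric check.

```bash
python3 - <<'E'
from h import *
a=load('scene6');w=load('wrist6')
f=plane(w,(321,95),.2);print(f,plane(a,(387.2,176.8),.2),tri(a,(387.2,176.8),w,(321,95)))
d=np.array([.577,.1766])-f[:2];print(np.linalg.norm(d),np.degrees(np.arctan2(d[1],d[0])))
for n in('scene','side'):
    d=cv2.absdiff(cv2.imread(f'pics/{n}0.png'),cv2.imread(f'pics/{n}6.png')).max(2); m=cv2.morphologyEx((d>40).astype('uint8'),2,np.ones((3,3)))
    print([cv2.boundingRect(k) for k in cv2.findContours(m,0,2)[0] if cv2.contourArea(k)>30])
E
```

```text
[0.56870403 0.05492583 0.2       ] [0.57491718 0.05370868 0.2       ] (array([0.56947699, 0.06608968, 0.18804689]), np.float64(0.0004949026904938156))
0.12195666078764633 86.09950629513575
[(287, 225, 27, 45), (382, 190, 17, 23), (391, 177, 12, 8), (388, 155, 20, 20), (177, 91, 17, 37), (172, 46, 45, 43), (228, 34, 139, 175), (226, 4, 14, 11), (255, 1, 38, 23), (174, 0, 51, 55)]
[(44, 288, 46, 19), (312, 263, 11, 10), (290, 250, 33, 44), (108, 242, 17, 46), (0, 197, 50, 95), (184, 139, 15, 13), (260, 137, 105, 74), (286, 133, 49, 24), (193, 122, 60, 37), (65, 115, 66, 126), (126, 105, 46, 22), (183, 94, 28, 11), (109, 94, 17, 16), (31, 67, 75, 58), (82, 34, 106, 87), (0, 29, 85, 63)]
```

```bash
python3 - <<'E'
from h import *
w=load('wrist6');a=load('scene6');xd=np.array([np.cos(np.radians(86.1)),np.sin(np.radians(86.1))])
f=np.array([.577,.1766])-.114*xd
for c in(w,a):print([proj(c,[*f,z]).round(1).tolist() for z in(.2,.19,.05)])
print(w['image'][80:110:2,318:325].mean((1,2)).round(),w['image'][180:206:2,318:325].mean((1,2)).round())
st=ctrl.get_state();cam_c=-w['R'].T@w['t'];M=Rn.from_quat(st['tcp_rot']).as_matrix();print(M.T@(cam_c-st['eef_pos']))
c=load('w4');s=np.load('pics/w4st.npy');print(Rn.from_quat(s[3:]).as_matrix().T@(-c['R'].T@c['t']-s[:3]))
E
```

```text
[[321.0, 85.9], [321.0, 96.9], [320.9, 195.3]]
[[387.0, 174.1], [386.7, 176.8], [382.2, 212.5]]
[123. 123. 118. 114. 114. 117. 114.  86.  51.  51.  50.  51.  50.  50.
  50.] [ 51.  50.  49.  49.  50.  50.  49.  55. 105. 109. 108. 109. 107.]
[ 0.07914775  0.00054595 -0.12577898]
[ 0.07951597  0.00045908 -0.12565816]
```

The bottom edge matches z = 50 mm. The top edge reads slightly low and out, which fits the bore play letting the door sag about 1.5°. So it is home. Handing in.

```bash
python3 -c "
from plant import ctrl
print(ctrl.sign_off())"
```

```text
the job is handed in; nothing more can be done
None
```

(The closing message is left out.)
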